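# Load a sample vial into a push-push analyser drawer

## Task

The small white analyser's sample drawer is locked shut by a push-push catch: push the drawer front once and let go so that it springs out, and gently stand the amber vial upright, fully home, in the drawer's round socket. Then push the drawer in again until it locks, and leave it locked with the vial inside. Feel for the end of the push and never force the drawer, and leave the jar, the carton and the bottle where they are.

Things in the scene. Friction and masses are not known exactly. Their poses are not given: they have to be found in the camera images.
- case: the analyser: white fixed box, 160 mm deep (x), 140 wide (y), 84 high, display on top; origin at centre of underside, x from its front (drawer side) to its back, z up. Front face at x = -80 mm, its mouth 104 wide, from 10 to 76 high. Depth of the drawer's stop differs by up to 2.5 mm between units and is not measured: feel for it. Over 25 N on case or drawer is forcing
- drawer (a joint): how far the drawer is out, m, + outwards (case's -x): 0 (within 3 mm) locked at rest, 0.060 sprung out. A spring pushes it out, 4 N when out, 6 to 7 N when in. The catch changes state (locked to released or back) only at the end of a push, 8 to 13 mm inside 0 and 1 mm short of a firm stop; let go only then, and it rests locked or runs right out (0.3 s)
- drawer_front (a point): the place to push, along the case's +x: on the flat, slippery outer face of the grey drawer front, half-way across and 10 mm below its top edge. The front is 100 mm wide (y), 42 high (12 to 54 above the bench), 10 thick, and stands 16 mm proud of the case face when locked. Axes as the case's
- socket (a point): centre of the mouth of the round socket, in the top of the drawer's black block, 28 mm above the bench, 36 behind the front's outer face; hole 31 wide, chamfered, 12 deep, flat floor. Open from above only when the drawer is out (hole's centre then 40 mm before the case face). The front rises 26 mm above the block. Axes as the case's
- vial_center (a point): the centre (half-way up) of the vial to be loaded: amber glass with a white screw cap of the same width, diameter 28 mm, height 56 mm, about 60 g, standing upright on the bench. The lowest 12 mm go into the socket: grip its upper half, about 12 mm above this point. Pushed into the socket with over 40 N it counts as rammed
- jar: bystander: wide clear jar, diameter 62 mm, height 70 mm; origin at the centre of its underside
- carton: bystander: white carton, 93 by 83 mm, height 65 mm; origin at the centre of its underside
- bottle: bystander: white bottle, diameter 68 mm, height 170 mm; origin at the centre of its underside
Mind the look-alikes: they are no part of the job. Of the things that look like the part that bears vial_center, the smallest one is meant.

How it is judged:
On the way, in this order (a step that is already met when the one before it is completed fails the run):
1. the drawer has been released and has sprung right out (value of joint drawer above 0.055 m), for 0.2 s.
2. the vial stands fully home in the socket of the open drawer, let go (value of joint drawer above 0.055 m and z of vial_center in the frame of socket between 0.012 and 0.019 m and horizontal distance between vial_center and socket below 0.006 m and angle between vial_center's own z axis and vertical below 0.15 rad and contact force between the fingers and vial below 0.3 N), for 0.2 s.
3. the drawer is locked again and rests on its catch (value of joint drawer between -0.005 and 0.005 m and contact force between the fingers and case below 0.3 N), for 0.4 s.
At the end, for the whole second after the job is handed in: The drawer rests locked (its joint within 5 mm of 0, still) with the vial upright (within 0.15 rad) and fully home in its socket (centre 12 to 19 mm above the mouth, within 6 mm sideways) (value of joint drawer between -0.005 and 0.005 m and velocity of joint drawer between -0.01 and 0.01 m/s and z of vial_center in the frame of socket between 0.012 and 0.019 m and horizontal distance between vial_center and socket below 0.006 m and angle between vial_center's own z axis and vertical below 0.15 rad); the robot touches nothing.
It fails at once if the analyser or its drawer is forced (over 25 N) (contact force between any of the fingers, the arm and case above 25 N).
It fails at once if the vial is rammed into the analyser (over 40 N) (contact force between vial and case above 40 N).
It fails at once if a bystander is disturbed (moved over 20 mm) (distance of any of jar, carton, bottle from where it was at the start of the episode above 0.02 m).
It also fails if it takes over 72 s, if anything falls off the work surface, if the arm or the gripper's body presses on something with over 40 N, if the wrist force passes 120 N, or if a joint passes its speed limit or range.

## Robot

A 7-joint arm with a two-finger parallel gripper is mounted at the origin on the work surface. World frame = base frame: x ahead of the robot, y to its left, z up, the work surface at z = 0. Lengths are in m, angles in rad, forces in N, time in s.
With the tool pointing down it reaches from about 0.425 to 0.875 m from the base axis. Payload 4.7 kg.
Tool frame: the origin (TCP) lies at the very end of the fingers, on their centre line; the grasp point (between the pads) lies arm.grasp_offset behind it (arm.grasp_offset is the distance from the TCP to the grasp point, in m); z points along the fingers, y is the direction in which the jaws open and shut (so a half turn about z gives the same grasp; the last joint's range is limited). The gripper opens to 85 mm and grips with 20 to 120 N. Pads are 22 mm wide; open, the fingers measure 114 mm over their backs; the gripper's body (76 mm by 85 mm) begins 54 mm behind the grasp point. The pads swing forward as they close: fully open they stand 13 mm farther back than shut.
Start: joints at [-1.282, 0.321, -0.07, 1.45, 0.023, 1.371, -0.057], TCP at [0.176, 0.626, 0.231] pointing down, gripper open.
Joint ranges: [-2.86, 2.86], [-0.3, 2.09], [-1.38, 1.24], [0.06, 2.45], [-1.56, 4.7], [0.09, 2.05], [-2.69, 2.69]. Speed limits (rad/s): [2.57, 2.57, 3.14, 3.14, 3.14, 3.14, 3.14].

## Interface

Orientations are given as [roll, pitch, yaw] about the fixed x, y, z axes, in that order (R = Rz(yaw) Ry(pitch) Rx(roll)).
In Python, from bench import arm gives the robot as it stands. The module is installed in compiled form; this text tells all that it offers.
- The arm moves only by the shell command python3 -m pendant 'ROWS'. ROWS is a JSON object of lists of equal length, an entry for each row: "turn": the turn, a rotation vector about the tool's x, y, z in degrees, a list of three; "delta_pos": the shift along the tool's x, y, z in mm, a list of three; "grip": the gripper's target within -1 to 1 (shut at 1, half-way at 0, fully open at -1). A call has 1 to 10 rows; each row is the pose to reach, as a shift and turn from the pose measured when the call began, along the tool's axes at that moment; what a row does not reach only later rows make up. A row lasts 1/10 s, in which the tool goes at most 50 mm and 8.59 degrees, less where a joint would pass 70% of its speed; a pose out of reach is approached as far as the arm can. A call with a gripper value outside its range is refused whole. The fingers move at their own pace and stop on an object; the grip force is fixed at half the most. Time passes only in rows, so rows that repeat a pose let the fingers close. It gives the time, the measured TCP pose, the force and the opening at its end, in the units of the state.
- arm.get_obs(): the state, without advancing time (a new reading comes with each control period).
- arm.get_image(name): name is "scene" or "top" or "wrist"; returns the picture (384x512x3 uint8, blue, green, red); there is no depth.
- arm.calibration(name): a dict with "fx", "fy", "cx", "cy" (pixels), "dist_coeffs" ([k1, k2, p1, p2, k3] as OpenCV has them; the pictures are not rectified), "extrinsics" (4x4, takes a point from world to camera coordinates); the wrist camera has in their place "hand_eye" (4x4, takes a point from camera to tool coordinates, whose origin is the TCP and whose axes are the flange's). Camera axes: x right, y up, looking along -z (the intrinsics and any distortion apply to the point x, -y, -z); pixel columns grow to the right and rows downward; lengths in m; the calibration is good to about 2 mm. A picture is of the moment at which its call begins: read the wrist's pose just before it. calibration takes no time and is no camera call.
- arm.hand_in(): hands the job in, once; it reports no verdict.
The state is a dict: "time_s": time; "q": joint angles; "qd": joint speeds; "tau": joint torques, N m; "position": TCP position; "tool_rot": TCP orientation; "force": force on the tool from outside, world axes, zero at the start; "ft_torque": the same for the moment, N m; "grip_width": finger opening in m.
Only numpy, scipy, OpenCV 4.12 (cv2) and the standard library are available. Lean on these libraries where they do the work, as an engineer would, in place of code of your own. Each camera call takes 0.05 s, during which the arm holds its last target. There are 200 camera calls.

## Working session

There is one attempt and no reset: what is moved stays moved. The work goes in short steps, Python scripts to look and compute and a shell command to move; the robot and the scene stay as the last step left them, time stands still between calls to the robot, and variables do not carry over. Pictures are saved under pics/ and viewed, about 8 in all and at most 12, crops included, and the job is handed in when it is done.

```bash
mkdir -p pics; cat > h.py <<'E'
import numpy as np, cv2
from bench import arm
from scipy.spatial.transform import Rotation as R
def snap(n,f):
    o=arm.get_obs(); im=arm.get_image(n); cv2.imwrite('pics/'+f,im); return o,im
def cam(n,o=None):
    c=arm.calibration(n); K=np.array([[c['fx'],0,c['cx']],[0,c['fy'],c['cy']],[0,0,1]]); d=np.array(c['dist_coeffs'],float)
    if n=='wrist':
        T=np.eye(4); T[:3,:3]=R.from_euler('xyz',o['tool_rot']).as_matrix(); T[:3,3]=o['position']; M=T@np.array(c['hand_eye'])
    else: M=np.linalg.inv(np.array(c['extrinsics']))
    return K,d,M
def ray(n,uv,o=None):
    K,d,M=cam(n,o); p=cv2.undistortPoints(np.array(uv,float).reshape(-1,1,2),K,d)[:,0]
    v=np.c_[p[:,0],-p[:,1],-np.ones(len(p))]@M[:3,:3].T
    return M[:3,3],v
def onz(n,uv,z,o=None):
    c,v=ray(n,uv,o); return c+v*((z-c[2])/v[:,2])[:,None]
def proj(n,P,o=None):
    K,d,M=cam(n,o); q=(np.atleast_2d(P)-M[:3,3])@M[:3,:3]; q=q*[1,-1,-1]
    return cv2.projectPoints(q,np.zeros(3),np.zeros(3),K,d)[0][:,0]
def totool(dp,o):
    return R.from_euler('xyz',o['tool_rot']).as_matrix().T@np.array(dp)*1000
E
python3 - <<'E'
from h import *
ims=[snap(n,n+'0.png')[1] for n in('top','scene')]
o=arm.get_obs();print(o['position'],o['tool_rot'],o['force'],o['grip_width'],arm.grasp_offset)
for n in('top','scene'):print(n,cam(n)[2].round(3).tolist())
E
```

```text
[0.17628876 0.62513456 0.23031823] [-3.13984838e+00  7.91726351e-05  2.86682155e+00] [0.92998958 0.01095427 0.34001932] 0.0852752725546132 0.0187
top [[-0.013, 0.982, -0.19, 0.322], [-1.0, -0.013, 0.0, -0.024], [-0.002, 0.19, 0.982, 1.303], [0.0, 0.0, 0.0, 1.0]]
scene [[0.597, -0.437, 0.673, 1.329], [0.802, 0.327, -0.499, -0.571], [-0.002, 0.838, 0.546, 0.701], [0.0, 0.0, 0.0, 1.0]]
```

View pics/top0.png

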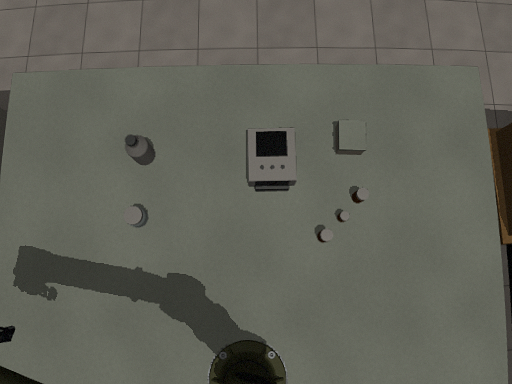

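View pics/scene0.png

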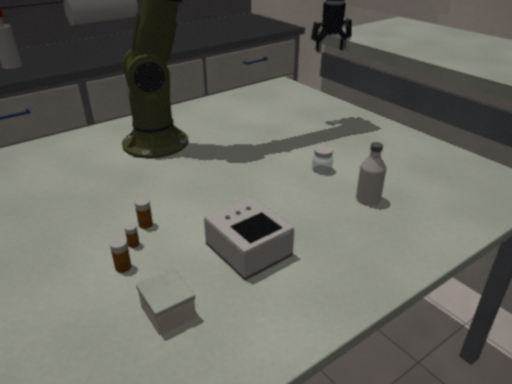

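Top view: the case is at about (272,157) with its grey drawer front towards the robot at (272,187). The vials are at (325,236), (343,216) and (360,195), and the middle one is the smallest. The jar and bottle are on the left and the carton is at (351,136).

```bash
python3 - <<'E'
from h import *
im=cv2.imread('pics/top0.png'); g=im[110:260,230:390]; cv2.imwrite('pics/topc.png',cv2.resize(g,None,fx=5,fy=5,interpolation=cv2.INTER_CUBIC)[:600,:800])
print(np.round(onz('top',[[247,128],[295,127],[296,181],[248,182]],.084),3))
print('vials',np.round(onz('top',[[325,236],[343,216],[360,195]],.056),3))
print('carton',np.round(onz('top',[[351,136]],.065),3),'front',np.round(onz('top',[[255,189],[289,188]],.054),3))
E
```

```text
[[ 0.725 -0.008  0.084]
 [ 0.726 -0.149  0.084]
 [ 0.563 -0.147  0.084]
 [ 0.562 -0.009  0.084]]
vials [[ 0.406 -0.229  0.056]
 [ 0.463 -0.284  0.056]
 [ 0.524 -0.338  0.056]]
carton [[ 0.703 -0.319  0.065]] front [[ 0.547 -0.029  0.054]
 [ 0.548 -0.129  0.054]]
```

View pics/topc.png

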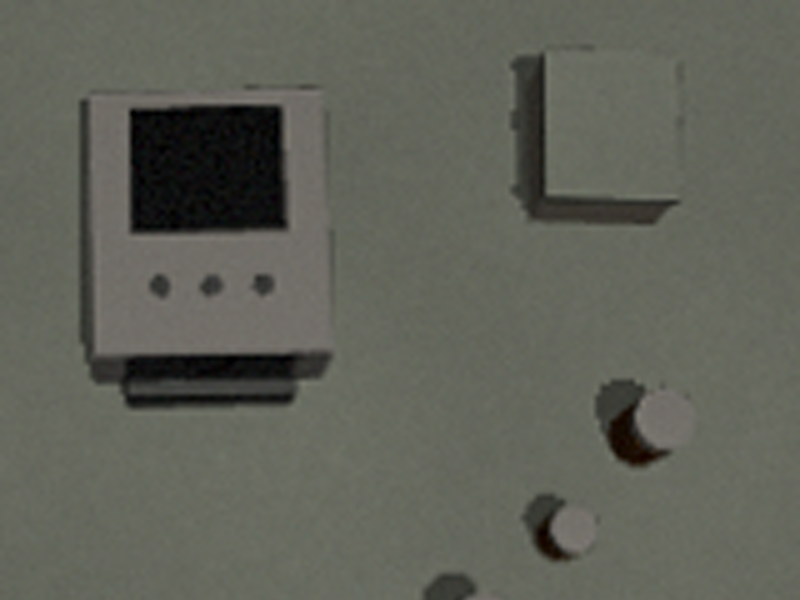

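Measurements agree with the given sizes: the case is centred at about (0.644, -0.078) with yaw near 0, the drawer front face is at x≈0.548, and the vial is at about (0.463, -0.284). I'll go to the drawer front first, with jaws shut and tool x along world -x.

```bash
python3 -m pendant '{"delta_pos":[[-493,-591,0],[-493,-591,0],[-493,-591,0],[-493,-591,0],[-493,-591,0],[-493,-591,0],[-493,-591,0],[-493,-591,0],[-493,-591,0],[-493,-591,0]],"turn":[[0,0,-8],[0,0,-15.7],[0,0,-15.7],[0,0,-15.7],[0,0,-15.7],[0,0,-15.7],[0,0,-15.7],[0,0,-15.7],[0,0,-15.7],[0,0,-15.7]],"grip":[1,1,1,1,1,1,1,1,1,1]}'
```

```text
time_s: 1.1
position: [0.3806, 0.167, 0.2312]
tool_rot: [-3.14, -0.0, 3.141]
force: [1.7, -0.1, 0.1]
grip_width: 0.0
```

```bash
python3 -m pendant '{"delta_pos":[[-90,-245,0],[-90,-245,0],[-90,-245,0],[-90,-245,0],[-90,-245,0],[-90,-245,0],[-90,-245,0],[-90,-245,0]],"turn":[[0,0,0],[0,0,0],[0,0,0],[0,0,0],[0,0,0],[0,0,0],[0,0,0],[0,0,0]],"grip":[1,1,1,1,1,1,1,1]}'; python3 - <<'E'
from h import *
o,im=snap('wrist','w1.png');print(o['position'],o['tool_rot'],o['force'],o['q']);print(cam('wrist',o)[2].round(3).tolist())
E
```

```text
time_s: 1.9
position: [0.47, -0.0772, 0.2311]
tool_rot: [-3.141, -0.002, 3.141]
force: [0.7, -0.3, -0.6]
grip_width: -0.0001
[ 0.46995648 -0.07718924  0.23105345] [-3.14083721e+00 -1.54486438e-03  3.14134941e+00] [ 0.73528797 -0.26963623 -0.55814705] [-0.60795514 -0.09049738  0.68255632  1.88518593  0.05964459  1.32860904
  1.62874279]
[[0.001, -0.965, -0.262, 0.404], [1.0, 0.001, 0.001, -0.077], [-0.001, -0.262, 0.965, 0.373], [0.0, 0.0, 0.0, 1.0]]
```

View pics/w1.png

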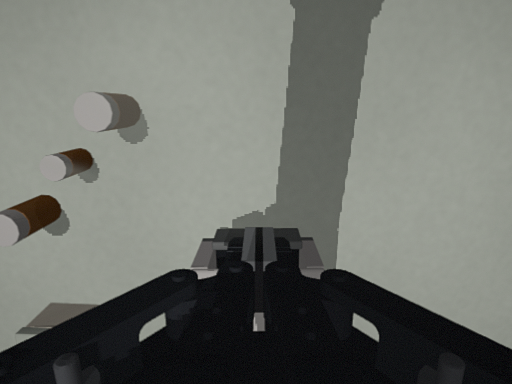

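```bash
python3 -m pendant '{"delta_pos":[[0,0,50],[0,0,100],[0,0,150],[0,0,185],[0,0,197],[-20,0,197],[-40,0,197],[-50,0,197],[-50,0,197]],"turn":[[0,0,0],[0,0,0],[0,0,0],[0,0,0],[0,0,0],[0,0,0],[0,0,0],[0,0,0],[0,0,0]],"grip":[1,1,1,1,1,1,1,1,1]}'; python3 - <<'E'
from h import *
o=arm.get_obs();print(o['position'],o['tool_rot'],o['force'])
im=cv2.imread('pics/w1.png');o['position']=np.array([ 0.46995648,-0.07718924,0.23105345]);o['tool_rot']=[-3.14083721,-1.54486438e-03,3.14134941]
print(onz('wrist',[[53,167]],.056,o),onz('wrist',[[197,267],[320,267]],.054,o))
E
```

```text
time_s: 2.85
position: [0.5215, -0.0757, 0.035]
tool_rot: [-3.141, 0.001, -3.138]
force: [1.2, 0.5, 0.5]
grip_width: -0.0
[ 0.52151758 -0.07568753  0.03502191] [-3.14071643e+00  5.34177464e-04 -3.13834779e+00] [1.19110726 0.48894774 0.45900741]
[[ 0.46475723 -0.28794039  0.056     ]] [[ 0.57930423 -0.1466582   0.054     ]
 [ 0.5794072  -0.00868344  0.054     ]]
```

```bash
python3 -m pendant '{"delta_pos":[[-3,-2,0],[-6,-2,0],[-9,-2,0],[-11,-2,0],[-13,-2,0],[-15,-2,0],[-16,-2,0],[-17,-2,0]],"turn":[[0,0,0],[0,0,0],[0,0,0],[0,0,0],[0,0,0],[0,0,0],[0,0,0],[0,0,0]],"grip":[1,1,1,1,1,1,1,1]}'
```

```text
time_s: 3.65
position: [0.5377, -0.0776, 0.0347]
tool_rot: [-3.141, -0.002, -3.138]
force: [-3.0, -0.7, 0.4]
grip_width: 0.0005
```

```bash
python3 -m pendant '{"delta_pos":[[-1.5,0,0],[-3,0,0],[-4.5,0,0],[-5,0,0]],"turn":[[0,0,0],[0,0,0],[0,0,0],[0,0,0]],"grip":[1,1,1,1]}';python3 -m pendant '{"delta_pos":[[-1,0,0],[-2,0,0],[-2,0,0]],"turn":[[0,0,0],[0,0,0],[0,0,0]],"grip":[1,1,1]}'
```

```text
time_s: 4.05
position: [0.5401, -0.0776, 0.0338]
tool_rot: [-3.141, -0.007, -3.139]
force: [-6.3, -0.2, 1.8]
grip_width: -0.0001
time_s: 4.35
position: [0.5395, -0.0776, 0.0327]
tool_rot: [3.141, -0.013, -3.139]
force: [-6.0, -0.4, 0.0]
grip_width: -0.0
```

```bash
python3 -m pendant '{"delta_pos":[[-2,0,-2],[-3,0,-2],[-4,0,-2],[-5,0,-2],[-6,0,-2],[-6,0,-2]],"turn":[[0,0.7,0],[0,0.7,0],[0,0.7,0],[0,0.7,0],[0,0.7,0],[0,0.7,0]],"grip":[1,1,1,1,1,1]}'
```

```text
time_s: 4.95
position: [0.5427, -0.0776, 0.0335]
tool_rot: [3.141, -0.031, -3.139]
force: [-5.9, -0.6, -0.0]
grip_width: -0.0
```

```bash
python3 -m pendant '{"delta_pos":[[-2,0,-1],[-4,0,-1],[-5,0,-1],[-6,0,-1],[-7,0,-1],[-7,0,-1]],"turn":[[0,-1,0],[0,-2,0],[0,-2.5,0],[0,-2.5,0],[0,-2.5,0],[0,-2.5,0]],"grip":[1,1,1,1,1,1]}'
```

```text
time_s: 5.55
position: [0.5468, -0.0776, 0.033]
tool_rot: [3.14, 0.006, -3.139]
force: [-5.9, 0.3, 0.5]
grip_width: 0.0
```

```bash
python3 -m pendant '{"delta_pos":[[-2,0,-1.5],[-3,0,-1.5],[-4,0,-1.5],[-5,0,-1.5]],"turn":[[0,-0.7,0],[0,-0.7,0],[0,-0.7,0],[0,-0.7,0]],"grip":[1,1,1,1]}'
```

```text
time_s: 5.95
position: [0.5483, -0.0776, 0.033]
tool_rot: [3.139, 0.012, -3.14]
force: [-8.1, -0.1, -1.5]
grip_width: -0.0002
```

```bash
python3 -m pendant '{"delta_pos":[[-3,0,-1.5],[-4,0,-1.5],[-5,0,-1.5],[-5,0,-1.5]],"turn":[[0,-0.5,0],[0,-0.5,0],[0,-0.5,0],[0,-0.5,0]],"grip":[1,1,1,1]}'
```

```text
time_s: 6.35
position: [0.5492, -0.0776, 0.033]
tool_rot: [3.139, 0.012, -3.14]
force: [-9.3, -0.4, 1.2]
grip_width: -0.0001
```

```bash
python3 -m pendant '{"delta_pos":[[-4,0,-1],[-5.5,0,-1],[-7,0,-1],[-7,0,-1]],"turn":[[0,-0.5,0],[0,-0.5,0],[0,-0.5,0],[0,-0.5,0]],"grip":[1,1,1,1]}'
```

```text
time_s: 6.75
position: [0.5492, -0.0776, 0.0315]
tool_rot: [3.137, 0.006, -3.141]
force: [-15.4, 0.1, 4.1]
grip_width: 0.0001
```

Firm stop felt: force rises to 15 N with no further travel. Backing off now.

```bash
python3 -m pendant '{"delta_pos":[[50,0,0],[95,0,-5],[95,0,-50],[95,0,-100],[95,0,-150],[95,0,-195],[95,0,-195]],"turn":[[0,0,0],[0,0,0],[0,0,0],[0,0,0],[0,0,0],[0,0,0],[0,0,0]],"grip":[1,1,1,1,1,1,0]}'; python3 - <<'E'
from h import *
o,im=snap('top','t2.png')
g=im[110:260,230:390]; cv2.imwrite('pics/t2c.png',cv2.resize(g,None,fx=5,fy=5,interpolation=cv2.INTER_CUBIC)[:600,:800])
E
```

```text
time_s: 7.45
position: [0.4577, -0.0789, 0.2328]
tool_rot: [3.134, 0.019, -3.141]
force: [0.4, 0.8, -0.3]
grip_width: 0.0133
```

View pics/t2c.png

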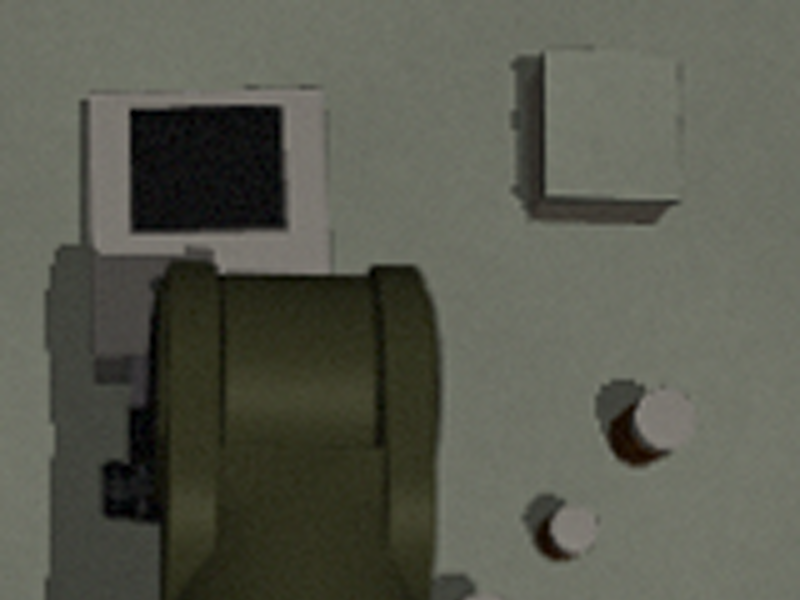

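```bash
cat >> h.py <<'E'
def rel(pos,yawdeg):
    o=arm.get_obs(); A=R.from_euler('xyz',o['tool_rot']); B=R.from_euler('xyz',[np.pi,0,np.radians(yawdeg)])
    print('pos',np.round(o['position'],4),'delta',totool(np.array(pos)-o['position'],o).round(1),'turn',np.degrees((A.inv()*B).as_rotvec()).round(2),'F',np.round(o['force'],1),'w',round(o['grip_width'],4),'t',o['time_s'])
E
python3 -c "
from h import *
rel([.4635,-.286,.16],135)"
```

```text
pos [ 0.4559 -0.0786  0.2296] delta [  -6.5 -207.8   68.3] turn [ 0.68  0.62 45.04] F [ 0.2 -0.3  0.2] w 0.0208 t 7.5
```

```bash
python3 -m pendant '{"delta_pos":[[-6.5,-50,10],[-6.5,-95,20],[-6.5,-140,40],[-6.5,-180,60],[-6.5,-208,68],[-6.5,-208,68],[-6.5,-208,68],[-6.5,-208,68]],"turn":[[0.6,0.6,8],[0.6,0.6,16],[0.6,0.6,24],[0.6,0.6,32],[0.6,0.6,40],[0.7,0.6,45],[0.7,0.6,45],[0.7,0.6,45]],"grip":[-1,-1,-1,-1,-1,-1,-1,-1]}'; python3 - <<'E'
from h import *
o,im=snap('wrist','w3.png');o2,t=snap('top','t3.png')
rel([.4635,-.286,.16],135)
g=cv2.resize(t[150:230,230:310],None,fx=4.8,fy=4.8,interpolation=cv2.INTER_CUBIC)
cv2.imwrite('pics/c3.png',np.hstack([im[:, :416],g]))
np.save('o3.npy',np.r_[o['position'],o['tool_rot']])
E
```

```text
time_s: 8.3
position: [0.4634, -0.2856, 0.1595]
tool_rot: [-3.141, -0.0, 2.36]
force: [0.8, 0.2, 0.5]
grip_width: 0.0852
pos [ 0.4639 -0.2852  0.1602] delta [-0.3 -0.8  0.2] turn [0.02 0.02 0.22] F [0.1 0.9 1.4] w 0.0851 t 8.4
```

View pics/c3.png

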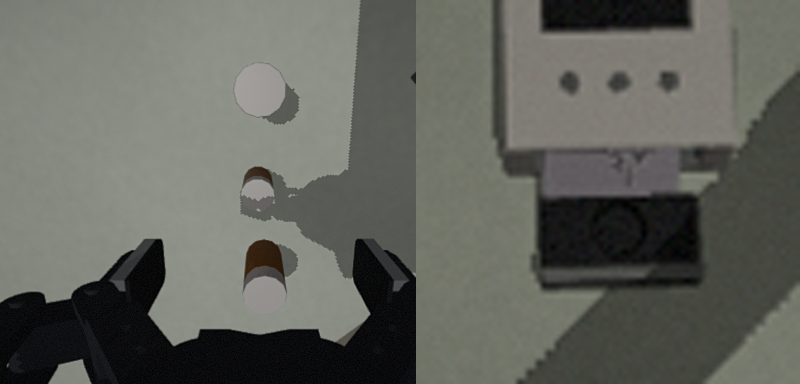

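Right crop: the drawer has sprung out and the socket is at about top pixel (272.5,198). Left: the three vials are at (260,90), (257,188) and (265,295), with the smallest in the middle. I'll cast these to points.

```bash
python3 - <<'E'
from h import *
a=np.load('o3.npy');o=dict(position=a[:3],tool_rot=a[3:])
print(onz('wrist',[[260,90],[257,188],[265,295]],.056,o).round(4), proj('wrist',[.4635,-.286,.056],o))
print('socket',onz('top',[[272.5,198.3]],.028), proj('top',[.524,-.078,.028]))
im=cv2.imread('pics/w3.png'); hsv=cv2.cvtColor(im,cv2.COLOR_BGR2HSV)
m=cv2.inRange(hsv,(0,0,115),(180,40,255)); 
for n,(x0,y0,x1,y1) in {'s':(236,160,280,222),'a':(225,55,300,125),'b':(235,260,295,318)}.items():
    s=im[y0:y1,x0:x1]; mm=(s.min(2)>120).astype(np.uint8)
    k,l,st,ce=cv2.connectedComponentsWithStats(mm); print(n,[(st[i].tolist(),(ce[i]+[x0,y0]).round(1).tolist()) for i in range(1,k) if st[i,4]>80])
h=cv2.resize(im[150:325,215:320],None,fx=4,fy=3.4,interpolation=cv2.INTER_CUBIC); cv2.imwrite('pics/w3c.png',h)
E
```

```text
[[ 0.4097 -0.2308  0.056 ]
 [ 0.4614 -0.2855  0.056 ]
 [ 0.5358 -0.3497  0.056 ]] [[258.3673786  190.24097572]]
socket [[ 0.52253284 -0.08072252  0.028     ]] [[271.5782366  197.82697948]]
s [([0, 0, 44, 62, 1291], [252.8, 184.2])]
a [([0, 0, 75, 70, 4401], [257.5, 85.8]), ([59, 43, 16, 27, 123], [295.0, 117.6])]
b [([0, 0, 60, 58, 2484], [263.1, 295.9])]
```

View pics/w3c.png

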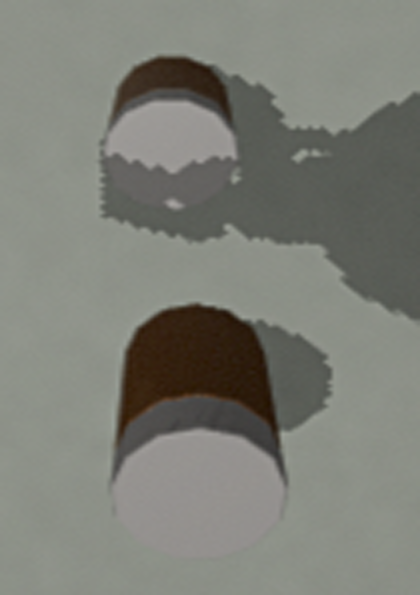

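```bash
python3 -m pendant '{"delta_pos":[[-1.5,-1,45],[-1.5,-1,90],[-1.5,-1,125],[-1.5,-1,138],[-1.5,-1,140],[-1.5,-1,140],[-1.5,-1,140],[-1.5,-1,140],[-1.5,-1,140],[-1.5,-1,140]],"turn":[[0,0,0],[0,0,0],[0,0,0],[0,0,0],[0,0,0],[0,0,0],[0,0,0],[0,0,0],[0,0,0],[0,0,0]],"grip":[-1,-1,-1,-1,-1,-1,0,0.5,1,1]}';python3 -m pendant '{"delta_pos":[[0,0,0],[0,0,0],[0,0,0],[0,0,0]],"turn":[[0,0,0],[0,0,0],[0,0,0],[0,0,0]],"grip":[1,1,1,1]}'
```

```text
time_s: 9.4
position: [0.4647, -0.2871, 0.0208]
tool_rot: [3.141, 0.001, 2.36]
force: [0.9, -0.5, -0.5]
grip_width: 0.028
time_s: 9.8
position: [0.4649, -0.2871, 0.0209]
tool_rot: [3.14, 0.001, 2.36]
force: [-0.5, -0.3, 2.9]
grip_width: 0.0269
```

```bash
python3 -m pendant '{"delta_pos":[[0,0,-20],[0,0,-60],[0,0,-100],[0,0,-110],[0,0,-110]],"turn":[[0,0,0],[0,0,0],[0,0,0],[0,0,0],[0,0,0]],"grip":[1,1,1,1,1]}'; python3 - <<'E'
from h import *
o,im=snap('wrist','w4.png'); cv2.imwrite('pics/w4c.png',cv2.resize(im[150:350,140:380],None,fx=3,fy=3))
rel([.524,-.079,.13],180)
# expected cap ellipse centre if vial axis at tool origin, top 16 mm above grasp point
R_=R.from_euler('xyz',o['tool_rot'])
for dx in(-.005,0,.005): print(dx,proj('wrist',[np.array(o['position'])+R_.apply([dx,0,-.0187-z]) for z in (.016,.018)],o).round(1).tolist(), proj('wrist',[np.array(o['position'])+R_.apply([dx+.014,0,-.0187-.016])],o).round(1))
E
```

```text
time_s: 10.3
position: [0.4657, -0.2874, 0.1322]
tool_rot: [3.138, 0.004, 2.361]
force: [0.1, 0.1, -1.4]
grip_width: 0.0266
pos [ 0.4647 -0.2866  0.1305] delta [104.  189.2   0.8] turn [  0.08   0.1  -44.74] F [ 0.1  0.9 -1.4] w 0.0264 t 10.35
-0.005 [[258.6, 295.6], [258.6, 298.6]] [[258.6 262.9]]
0 [[258.6, 284.1], [258.6, 287.1]] [[258.6 250.7]]
0.005 [[258.6, 272.4], [258.6, 275.2]] [[258.6 238.3]]
```

View pics/w4c.png

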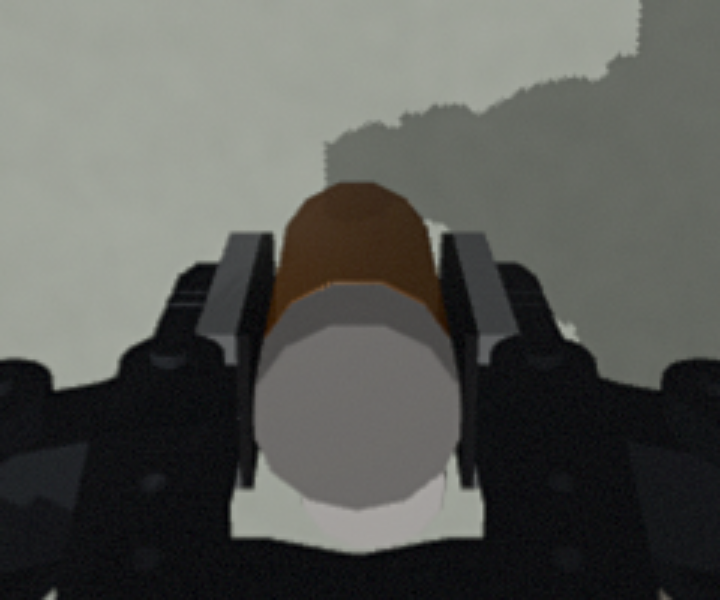

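Vial held at the pads, sitting about 2 mm towards tool -x. Next I'll look at the socket from near, hovering beyond it so the fingers do not hide it.

```bash
python3 -m pendant '{"delta_pos":[[5,20,-40],[13,60,-70],[21,100,-70],[30,140,-70],[38,180,-70],[47,220,-70],[51,243,-70],[51,243,-70],[51,243,-70]],"turn":[[0,0,-8],[0,0,-16],[0,0,-24],[0,0,-32],[0,0,-40],[0,0,-44.7],[0,0,-44.7],[0,0,-44.7],[0,0,-44.7]],"grip":[1,1,1,1,1,1,1,1,1]}'; python3 - <<'E'
from h import *
o,im=snap('wrist','w5.png'); rel([.524,-.079,.13],180)
np.save('o5.npy',np.r_[o['position'],o['tool_rot']]); print(proj('wrist',[[.524,-.079,.028]],o))
cv2.imwrite('pics/w5c.png',cv2.resize(cv2.convertScaleAbs(im[0:260,110:410],alpha=1.5,beta=20),None,fx=2.3,fy=2.3,interpolation=cv2.INTER_CUBIC))
E
```

```text
time_s: 11.25
position: [0.5984, -0.079, 0.1993]
tool_rot: [-3.141, -0.001, 3.139]
force: [0.4, -1.5, -0.1]
grip_width: 0.0267
pos [ 0.5982 -0.0802  0.1998] delta [74.2  0.9 69.8] turn [-0.05 -0.02 -0.24] F [-0.4 -1.2 -1.4] w 0.0267 t 11.3
[[258.66687506  95.79344419]]
```

View pics/w5c.png

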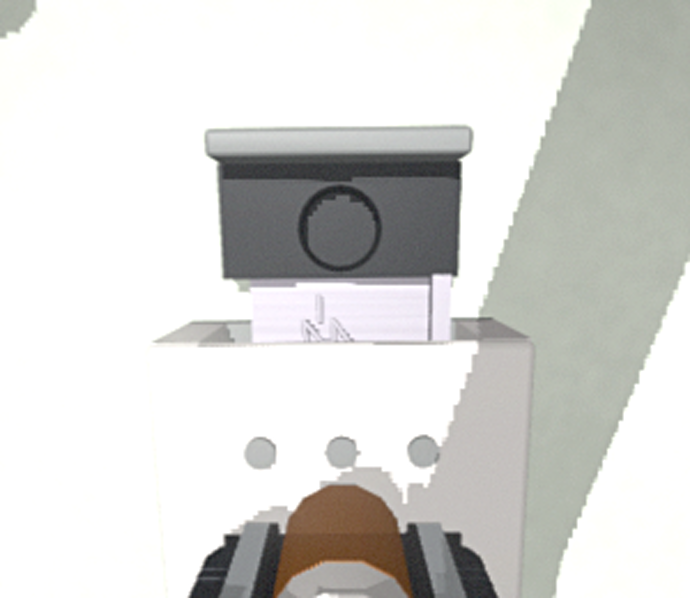

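```bash
python3 - <<'E'
from h import *
a=np.load('o5.npy');o=dict(position=a[:3],tool_rot=a[3:])
f=lambda L:np.array(L)/2.3+[110,0]
print('sock',onz('wrist',f([[340,227],[298,227],[382,227],[340,184],[340,270]]),.028,o).round(4).tolist())
print('case front top',onz('wrist',f([[155,343],[530,343]]),.084,o).round(4).tolist(),'front',onz('wrist',f([[208,130],[471,127]]),.054,o).round(4).tolist())
# vial: bottom silhouette when held (w4): far side arc; and fx
print(arm.calibration('wrist')['fx'])
E
```

```text
sock [[0.5267, -0.0798, 0.028], [0.5266, -0.0972, 0.028], [0.5267, -0.0624, 0.028], [0.5098, -0.0797, 0.028], [0.544, -0.0799, 0.028]]
case front top [[0.5669, -0.1454, 0.084], [0.5674, -0.0124, 0.084]] front [[0.4926, -0.1282, 0.054], [0.4919, -0.0314, 0.054]]
315.60756937360406
```

```bash
python3 -m pendant '{"delta_pos":[[40,0.5,0],[73.7,0.5,0],[73.7,0.5,40],[73.7,0.5,85],[73.7,0.5,120],[73.7,0.5,130],[73.7,0.5,135],[73.7,0.5,135],[73.7,0.5,135]],"turn":[[0,0,-0.2],[0,0,-0.2],[0,0,-0.2],[0,0,-0.2],[0,0,-0.2],[0,0,-0.2],[0,0,-0.2],[0,0,-0.2],[0,0,-0.2]],"grip":[1,1,1,1,1,1,1,1,1]}'; python3 - <<'E'
from h import *
o,im=snap('wrist','w6.png'); rel([.5245,-.0797,.056],180)
print('sock mouth px',proj('wrist',[[.5265,-.0797,.028]],o),'vial bottom exp',proj('wrist',[np.array(o['position'])+[.002,0,-.0208]],o))
cv2.imwrite('pics/w6c.png',cv2.resize(cv2.convertScaleAbs(im[130:330,140:380],alpha=1.7,beta=20),None,fx=3,fy=3,interpolation=cv2.INTER_CUBIC))
E
```

```text
time_s: 12.2
position: [0.5258, -0.08, 0.0665]
tool_rot: [-3.141, 0.002, 3.14]
force: [0.1, 0.8, 0.2]
grip_width: 0.0264
pos [ 0.5258 -0.0798  0.0665] delta [ 1.4  0.1 10.5] turn [-0.04  0.15 -0.06] F [-0.5  0.2 -1.3] w 0.0266 t 12.25
sock mouth px [[259.40466374 218.71936749]] vial bottom exp [[258.83708234 232.15452682]]
```

View pics/w6c.png

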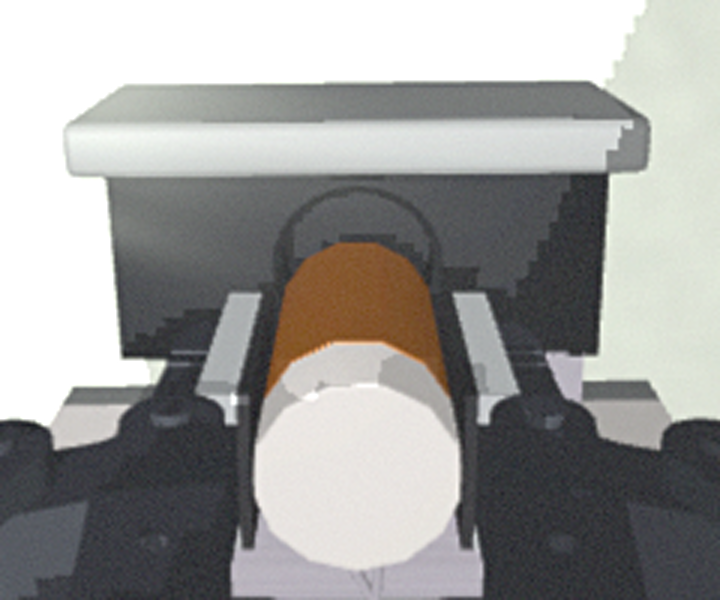

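```bash
python3 - <<'E'
from h import *
o=arm.get_obs()
print(onz('wrist',[[259,192]],.028,o)+[.0174,0,0],onz('wrist',[[259,210.3]],.0457,o)+[.014,0,0], onz('wrist',[[65/3+140,125/3+130],[650/3+140,125/3+130]],.054,o))
rel([.5245,-.0797,.056],180)
E
```

```text
[[ 0.52711812 -0.07969068  0.028     ]] [[ 0.52906322 -0.07970918  0.0457    ]] [[ 0.49178279 -0.1282171   0.054     ]
 [ 0.49196021 -0.0309844   0.054     ]]
pos [ 0.5258 -0.0798  0.0665] delta [ 1.4  0.1 10.5] turn [-0.04  0.15 -0.06] F [-0.5  0.2 -1.3] w 0.0266 t 12.25
```

```bash
python3 -m pendant '{"delta_pos":[[1.9,0,4],[1.9,0,9],[1.9,0,13],[1.9,0,16],[1.9,0,18.5],[1.9,0,21],[1.9,0,23],[1.9,0,25],[1.9,0,25]],"turn":[[0,0,0],[0,0,0],[0,0,0],[0,0,0],[0,0,0],[0,0,0],[0,0,0],[0,0,0],[0,0,0]],"grip":[1,1,1,1,1,1,1,1,1]}'
```

```text
time_s: 13.15
position: [0.5238, -0.0798, 0.0412]
tool_rot: [-3.141, 0.002, 3.14]
force: [-0.6, 0.6, -0.2]
grip_width: 0.0266
```

Bottom is about 7.6 mm into the hole with no contact force. Continuing gently.

```bash
python3 -m pendant '{"delta_pos":[[0,0,1.5],[0,0,3],[0,0,4],[0,0,5],[0,0,5]],"turn":[[0,0,0],[0,0,0],[0,0,0],[0,0,0],[0,0,0]],"grip":[1,1,1,1,1]}'
```

```text
time_s: 13.65
position: [0.5239, -0.0799, 0.0369]
tool_rot: [-3.141, 0.002, 3.14]
force: [-1.8, 0.3, 4.8]
grip_width: 0.0265
```

```bash
python3 -m pendant '{"delta_pos":[[0,0,-0.5],[0,0,-0.5],[0,0,-0.5],[0,0,-0.5],[0,0,-0.5],[0,0,-0.5],[0,0,-10],[0,0,-35],[0,0,-70],[0,0,-100]],"turn":[[0,0,0],[0,0,0],[0,0,0],[0,0,0],[0,0,0],[0,0,0],[0,0,0],[0,0,0],[0,0,0],[0,0,0]],"grip":[0.2,0,-0.2,-0.2,-0.2,-0.2,-0.2,-0.2,-0.2,-0.2]}'; python3 - <<'E'
from h import *
o,im=snap('wrist','w7.png'); rel([.45,-.0797,.135],180)
print('exp cap/bottom',proj('wrist',[[.527,-.0797,.072],[.513,-.0797,.072],[.541,-.0797,.072],[.513,-.0797,.028]],o).round(1).tolist())
cv2.imwrite('pics/w7c.png',cv2.resize(cv2.convertScaleAbs(im[100:340,120:400],alpha=1.7,beta=20),None,fx=2.5,fy=2.5,interpolation=cv2.INTER_CUBIC))
E
```

```text
time_s: 14.65
position: [0.5238, -0.0803, 0.1388]
tool_rot: [-3.141, 0.003, 3.14]
force: [2.0, 0.2, 0.7]
grip_width: 0.0513
pos [ 0.527  -0.0808  0.1437] delta [77.1  0.9  7.9] turn [ 0.04  0.6  -0.13] F [ 3.1 -0.7  2.7] w 0.0511 t 14.7
exp cap/bottom [[259.6, 207.7], [259.6, 188.3], [259.7, 226.5], [259.4, 174.3]]
```

View pics/w7c.png

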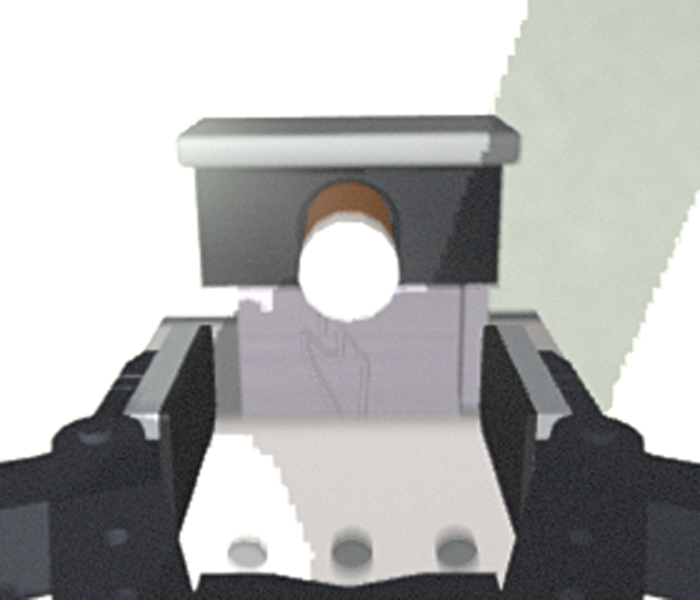

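Vial upright in the socket: its cap centre is at (259.6,206) against (259.6,208) expected when home. Now to the drawer front with jaws shut.

```bash
python3 -m pendant '{"delta_pos":[[45,1,0],[87,1,0],[87,1,30],[87,1,70],[87,1,100],[87,1,107],[87,1,107],[87,1,107]],"turn":[[0,0.2,0],[0,0.2,0],[0,0.2,0],[0,0.2,0],[0,0.2,0],[0,0.2,0],[0,0.2,0],[0,0.2,0]],"grip":[1,1,1,1,1,1,1,1]}'; python3 -c "
from h import *
rel([.470,-.0797,.036],180)"
```

```text
time_s: 15.5
position: [0.4423, -0.0799, 0.037]
tool_rot: [3.141, 0.009, 3.139]
force: [-0.3, 0.6, 0.0]
grip_width: 0.0001
pos [ 0.4423 -0.0799  0.037 ] delta [-27.7   0.2   1.2] turn [ 0.02  0.49 -0.15] F [-0.3  0.6  0. ] w 0.0001 t 15.5
```

```bash
python3 -m pendant '{"delta_pos":[[-15,0,0],[-27,0,0],[-31,0,0],[-34,0,0],[-37,0,0],[-40,0,0],[-44,0,-1],[-48,0,-1],[-52,0,-1],[-56,0,-1]],"turn":[[0,0.4,0],[0,0.4,0],[0,0.4,0],[0,0.4,0],[0,0,0],[0,-0.5,0],[0,-0.5,0],[0,-0.5,0],[0,-0.5,0],[0,-0.5,0]],"grip":[1,1,1,1,1,1,1,1,1,1]}'
```

```text
time_s: 16.5
position: [0.4953, -0.0798, 0.0374]
tool_rot: [3.14, 0.012, 3.139]
force: [-5.8, 0.7, 1.0]
grip_width: 0.0003
```

```bash
python3 -m pendant '{"delta_pos":[[-6,0,0],[-11,0,0],[-16,0,0],[-21,0,0],[-26,0,0],[-31,0,0],[-36,0,0],[-40,0,0],[-42,0,0],[-42,0,0]],"turn":[[0,0,0],[0,0,0],[0,0,0],[0,0,0],[0,0,0],[0,0,0],[0,0,0],[0,0,0],[0,0,0],[0,0,0]],"grip":[1,1,1,1,1,1,1,1,1,1]}'
```

```text
time_s: 17.5
position: [0.5339, -0.0793, 0.0364]
tool_rot: [3.139, 0.005, 3.139]
force: [-5.1, 0.9, 0.7]
grip_width: -0.0001
```

```bash
python3 -m pendant '{"delta_pos":[[-4,0,0],[-7,0,0],[-10,0,0],[-12,0,0],[-14,0,0],[-15,0,0],[-15,0,0]],"turn":[[0,-0.3,0],[0,-0.3,0],[0,-0.3,0],[0,-0.3,0],[0,-0.3,0],[0,-0.3,0],[0,-0.3,0]],"grip":[1,1,1,1,1,1,1]}'
```

```text
time_s: 18.2
position: [0.5451, -0.079, 0.035]
tool_rot: [3.138, 0.002, 3.139]
force: [-6.1, 1.0, 0.1]
grip_width: 0.0001
```

```bash
python3 -m pendant '{"delta_pos":[[-3,0,-0.5],[-4,0,-0.5],[-5,0,-0.5],[-5,0,-0.5]],"turn":[[0,-0.3,0],[0,-0.3,0],[0,-0.3,0],[0,-0.3,0]],"grip":[1,1,1,1]}'
```

```text
time_s: 18.6
position: [0.5469, -0.0789, 0.0343]
tool_rot: [3.137, 0.002, 3.138]
force: [-5.4, -0.2, -1.2]
grip_width: -0.0001
```

```bash
python3 -m pendant '{"delta_pos":[[-3,0,-0.5],[-4,0,-0.5],[-5,0,-0.5],[-6,0,-0.5],[-6,0,-0.5]],"turn":[[0,-0.3,0],[0,-0.3,0],[0,-0.3,0],[0,-0.3,0],[0,-0.3,0]],"grip":[1,1,1,1,1]}'
```

```text
time_s: 19.1
position: [0.5491, -0.0788, 0.0336]
tool_rot: [3.136, -0.001, 3.138]
force: [-6.8, 0.2, 1.6]
grip_width: 0.0001
```

```bash
python3 -m pendant '{"delta_pos":[[-4,0,-0.5],[-5.5,0,-0.5],[-6.5,0,-0.5],[-6.5,0,-0.5]],"turn":[[0,-0.5,0],[0,-0.5,0],[0,-0.5,0],[0,-0.5,0]],"grip":[1,1,1,1]}'
```

```text
time_s: 19.5
position: [0.5491, -0.0787, 0.032]
tool_rot: [3.134, -0.005, 3.137]
force: [-13.0, 0.1, 2.7]
grip_width: 0.0001
```

Stop felt again at the same x=0.549 (13 N). Retreating and checking.

```bash
python3 -m pendant '{"delta_pos":[[20,0,0],[60,0,0],[95,0,0],[95,0,-50],[95,0,-100],[95,0,-150],[95,0,-190],[95,0,-190]],"turn":[[0,0,0],[0,0,0],[0,0,0],[0,0,0],[0,0,0],[0,0,0],[0,0,0],[0,0,0]],"grip":[1,1,1,1,1,1,1,1]}';python3 -m pendant '{"delta_pos":[[0,50,0],[0,100,0],[0,150,0],[0,200,0],[0,200,0],[0,200,0]],"turn":[[0,0,0],[0,0,0],[0,0,0],[0,0,0],[0,0,0],[0,0,0]],"grip":[1,1,1,1,1,1]}'; python3 - <<'E'
from h import *
_,t=snap('top','t8.png');_,s=snap('scene','s8.png')
r=lambda i:cv2.resize(i,(400,400),interpolation=cv2.INTER_CUBIC)
cv2.imwrite('pics/c8.png',np.hstack([r(t[110:210,220:320]),r(s[180:300,180:300])]))
a=cv2.imread('pics/top0.png');d=cv2.absdiff(a,t).max(2)[110:200,240:300];print('diff px',(d>40).sum(),arm.get_obs()['force'])
E
```

```text
time_s: 20.3
position: [0.4586, -0.08, 0.228]
tool_rot: [3.13, 0.007, 3.137]
force: [-0.1, -0.7, -0.5]
grip_width: -0.0002
time_s: 20.9
position: [0.4589, 0.1206, 0.2292]
tool_rot: [3.132, 0.006, 3.14]
force: [-0.3, -0.6, 0.3]
grip_width: 0.0
diff px 0 [-0.65796207  0.07971825  0.10487111]
```

View pics/c8.png

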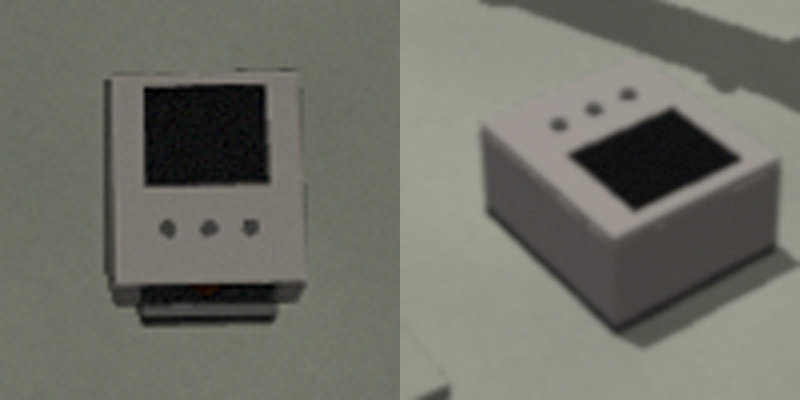

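The drawer is in its original locked position, identical to the first top picture, with the amber vial just visible in the slot at (207,290) in the crop. Handing in.

```bash
python3 -c "
from bench import arm
print(arm.hand_in())"
```

```text
the job is handed in; nothing more can be done
None
```

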